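# Clear the shaker after a test and set the fixture plate

### The arm

A 6-joint arm with a two-finger parallel gripper is mounted at the origin on the work surface. World frame = base frame: x ahead of the robot, y to its left, z up, the work surface at z = 0. Lengths are in m, angles in rad, forces in N, time in s.
With the tool pointing down it reaches from about 0.35 to 0.925 m from the base axis. Payload 6.4 kg.
Tool frame: the origin (TCP) lies on the centre line of the jaws, within the pads' length; the fingertips stand 17 mm ahead of it and the grasp point (between the pads) lies 2 mm behind it (robot.tcp_to_tips is the distance from the TCP to the fingertips, in m); y points along the fingers, x is the direction in which the jaws open and shut, and the axes are right-handed (so a half turn about y gives the same grasp; the last joint's range is limited). The gripper opens to 85 mm and grips with 20 to 120 N. Pads are 22 mm wide; open, the fingers measure 114 mm over their backs; the gripper's body (76 mm by 85 mm) begins 54 mm behind the grasp point. The pads swing forward as they close: fully open they stand 13 mm farther back than shut.
Start: joints at [-1.518, 0.245, 1.558, -0, 1.339, -0.174], TCP at [0.146, -0.633, 0.248] pointing down, gripper open.
Joint ranges: [-3.13, 3.13], [-1.02, 2.26], [0.13, 2.54], [-0.95, 4.09], [0.21, 2.88], [-2.74, 2.74]. Speed limits (rad/s): [2.57, 2.57, 3.14, 3.14, 3.14, 3.14].

### API

Orientations are given as a 3x3 rotation matrix whose columns are the frame's x, y, z axes.
In Python, from rig import monitor, vision, order, robot gives the robot as it stands.
- The arm moves only by the tool jog_arm, never from a script. Its argument "plan" is a list of rows, each a list of 6 numbers: the shift along the tool's x, y, z in cm, then the turn, a rotation vector about the tool's x, y, z in degrees. In form: [[tx, ty, tz, wx, wy, wz], ...]. A call has 1 to 10 rows; each row is the pose to reach, as a shift and turn from the pose measured when the call began, along the tool's axes at that moment; what a row does not reach only later rows make up. A row lasts 1/10 s, in which the tool goes at most 50 mm and 8.59 degrees, less where a joint would pass 70% of its speed; a pose out of reach is approached as far as the arm can. A call with a gripper value outside its range is refused whole. "grip" is the closure in counts, from 0 (fully open) to 255 (shut), set as the call begins (left out, the last holds). The fingers move at their own pace and stop on an object; "grip_force" is the grip in N (left out, the last holds). Time passes only in rows, so rows that repeat a pose let the fingers close. It gives the time, the measured TCP pose, the force and the opening at its end, in the units of the state.
- monitor.sense(): the state, without advancing time (a new reading comes with each control period).
- vision.capture(name): name is "scene" or "top"; returns a dict with "img" (480x640x3 uint8, red, green, blue), "z_map" (480x640 float32, m along the optical axis (not along the pixel's ray), 0 where there is no reading), "fovy" (degrees; the focal length in pixels is half the picture's height over the tangent of half this angle, whatever the lens; pixels are square), "cx", "cy" (the principal point, pixels), "k1" (the pictures are not rectified: a ray, as slopes to the right and down, at radius r is drawn at 1 + k1 r^2 times it, then the intrinsics apply), "R" (3x3) and "t" (3): a world point X has camera coordinates R X + t. Camera axes: x right, y down, z forward; pixel columns grow to the right and rows downward; lengths in m; the calibration is good to about 2 mm. A picture is of the moment at which its call begins.
- order.close_job(): hands the job in, once; it reports no verdict.
The state is a dict: "t": time; "q": joint angles; "qd": joint speeds; "effort": joint torques, N m; "ee_pos": TCP position; "eef_rot": TCP orientation; "wrist_force": force on the tool from outside, world axes, zero at the start; "ft_torque": the same for the moment, N m; "gripper_width": finger opening in m.
Only numpy, scipy, OpenCV 4.12 (cv2) and the standard library are available. Lean on these libraries where they do the work, as an engineer would, in place of code of your own. Each camera call takes 0.05 s, during which the arm holds its last target. There are 200 camera calls.

### The job

The last sample broke up on the vibration shaker: put its three grey chunks (two on the shaker's round head under the sensor, one on the bench beside the shaker) into the scrap bin. Set the round aluminium fixture plate on the bare head, boss upwards, flat and centred so that the two equal rims are flush all round, lowering it gently rather than dropping it. Do not touch the sensor that hangs over the head, and leave the other things on the bench where they are.

Things in the scene. Friction and masses are not known exactly. Their poses are not given: they have to be found in the camera images.
- shaker: Fixed vibration shaker: foam pad 150 x 150 x 20, black drum of diameter 116 up to height 75, neck, and a bare flat aluminium head of diameter 120 whose top is 105 above the bench. Behind it, at 150 along its own +x, a sensor stand: foot 80 x 80 x 12, upright post 25 x 25 to height 330, and a 22 x 22 beam (height 320 to 342) running forward from the post to over the head. Origin at bench level on the head's axis; own -x is its front, towards the robot within about 20 degrees.
- head_top (a point): Centre of the top face of the shaker's head (diameter 120); z up.
- sensor: Grey sensor 40 (x) x 44 (y) x 50 tall hanging centred over the head under the beam; axes as the shaker's; origin at the centre of its underside, 165 above the head's top. The gap below it is open at the front and sides. It is too low for an upright gripper: lean the tool 30 to 45 degrees, so that the hand stays out at the side of the head or towards the robot, clear of the sensor. It must not be touched.
- plate: Loose round aluminium fixture plate, diameter 120, 10 thick, 0.24 to 0.48 kg, with a square upright boss 24 x 24 in its middle, rising 42 above the plate's top face (52 overall); boss sides are along the plate's own x and y. Lies flat on the bench, boss up. Origin at the centre of its underside, z up through the boss.
- bin: Fixed open grey plastic scrap bin, outside 160 (x) x 140 (y) x 80 tall, walls and floor 4 thick; origin at the centre of its underside, z up. It stands to one side of the shaker, the plate to the other; the sides vary.
- chunk_a: On the shaker's head. Main block 40 (x) x 28 (y) x 30 (z), z up at the start, with a 12 mm round screw pillar 6 high and a sloping broken rib, 6 high at most, on top (36 tall in all). Dull grey broken-off piece of hard plastic housing, 30 to 55 g; origin at the middle of its main block. Its opposite sides are flat and parallel: either pair can be gripped.
- chunk_b: On the shaker's head beside chunk_a (which is left varies). Main block 32 (x) x 30 (y) x 32 (z), z up at the start, with a sloping broken rib 5 thick and about 10 high on top (42 tall in all). Dull grey broken-off piece of hard plastic housing, 30 to 55 g; origin at the middle of its main block. Its opposite sides are flat and parallel: either pair can be gripped.
- chunk_c: On the bench beside the shaker, at its left or right. Main block 44 (x) x 26 (y) x 30 (z), z up at the start, with a sloping broken lump, about 5 high, on top (35 tall in all). Dull grey broken-off piece of hard plastic housing, 30 to 55 g; origin at the middle of its main block. Its opposite sides are flat and parallel: either pair can be gripped.
- calibrator: Bystander, loose, leave it where it is: dark steel cylinder standing up, diameter 44, 60 tall; stands on the bench on the other side of the shaker from chunk_c; origin at the centre of its underside.
- tape: Bystander, loose, leave it where it is: roll of blue tape lying flat, outer diameter 64, hole 44, 24 tall; behind the shaker at its left; origin at the centre of its underside.
- mount: Bystander, loose, leave it where it is: aluminium block 40 x 40 x 35 tall, on the bench behind the shaker at its right; origin at the centre of its underside.
- spanner: Bystander, loose, leave it where it is: steel open-ended spanner about 180 long and about 8 thick, lying flat across the bench in front of the shaker; origin on its underside, long axis = its x.
- mouse: Bystander, loose, leave it where it is: black computer mouse 100 x 58 x 32 on a blue mouse pad 2 thick, far left; origin at the centre of its underside.
- jar: Bystander, loose, leave it where it is: closed glass jar with a white lid, diameter 60, 70 tall, far right; origin at the centre of its underside.

How it is judged:
At the end, for the whole second after the job is handed in: All three chunks lie at rest inside the scrap bin (their middles within its walls and at least 10 mm below the rim), and the plate lies released and at rest on the shaker's head, boss up, flat (tilt under 0.04 rad, underside within 3 mm of the head's top) and centred within 4 mm (x of chunk_a in the frame of bin between -0.075 and 0.075 m and y of chunk_a in the frame of bin between -0.065 and 0.065 m and z of chunk_a in the frame of bin between 0 and 0.07 m and linear speed of each of chunk_a, chunk_b, chunk_c below 0.02 m/s and x of chunk_b in the frame of bin between -0.075 and 0.075 m and y of chunk_b in the frame of bin between -0.065 and 0.065 m and z of chunk_b in the frame of bin between 0 and 0.07 m and x of chunk_c in the frame of bin between -0.075 and 0.075 m and y of chunk_c in the frame of bin between -0.065 and 0.065 m and z of chunk_c in the frame of bin between 0 and 0.07 m and horizontal distance between plate and head_top below 0.004 m and z of plate in the frame of head_top between -0.003 and 0.003 m and angle between plate's own z axis and vertical below 0.04 rad and linear speed of plate below 0.01 m/s and contact force between plate and the fingers below 0.1 N); the robot touches nothing.
It fails at once if the hanging sensor is touched (over 1 N) (contact force between sensor and anything else above 1 N).
It fails at once if the plate is dropped or slammed on the head (faster than 0.4 m/s within 30 mm above it) (horizontal distance between plate and head_top below 0.03 m and z of plate in the frame of head_top below 0.03 m and linear speed of plate above 0.4 m/s).
It fails at once if a bystander is shifted by more than 30 mm or knocked over (distance of any of calibrator, tape, mount, spanner, mouse, jar from where it was at the start of the episode above 0.03 m or angle between any of calibrator, tape, mount, spanner, mouse, jar's own z axis and vertical above 0.5 rad).
It also fails if it takes over 72 s, if anything falls off the work surface, if the arm or the gripper's body presses on something with over 40 N, if the wrist force passes 120 N, or if a joint passes its speed limit or range.

## Working session

There is one attempt and no reset: what is moved stays moved. The work goes in short steps, Python scripts to look and compute and a tool call to move; the robot and the scene stay as the last step left them, time stands still between calls to the robot, and variables do not carry over. Pictures are saved under pics/ and viewed, about 8 in all and at most 12, crops included, and the job is handed in when it is done.

Besides the shell and the picture viewer there is one more tool, called after "Emit:" as name([rows], argument=value, ...), one row to a line, values as JSON. jog_arm: Moves the arm, as the interface text tells. Its arguments: {"type":"object","properties":{"plan":{"type":"array"},"grip":{"type":"number"},"grip_force":{"type":"number"}},"required":["plan"]}

```bash
mkdir -p pics; ls
cat > h.py <<'E'
import numpy as np, cv2
from rig import monitor, vision, order, robot
def K(c):
    f=240/np.tan(np.radians(c['fovy'])/2); return f
def rays(c,uv):
    uv=np.asarray(uv,float).reshape(-1,2); f=K(c)
    d=(uv-[c['cx'],c['cy']])/f; u=d.copy()
    for _ in range(20): u=d/(1+c['k1']*(u**2).sum(1,keepdims=True))
    r=np.c_[u,np.ones(len(u))]
    R=np.array(c['R']);t=np.array(c['t'])
    return -R.T@t, r@R
def plane(c,uv,z):
    o,d=rays(c,uv); return o+d*((z-o[2])/d[:,2])[:,None]
def cloud(c):
    v,u=np.mgrid[0:480,0:640]; o,d=rays(c,np.c_[u.ravel(),v.ravel()])
    P=o+d*c['z_map'].reshape(-1,1); P[c['z_map'].ravel()==0]=np.nan
    return P.reshape(480,640,3)
def proj(c,X):
    p=np.atleast_2d(X)@np.array(c['R']).T+np.array(c['t']); u=p[:,:2]/p[:,2:]
    u=u*(1+c['k1']*(u**2).sum(1,keepdims=True)); return u*K(c)+[c['cx'],c['cy']]
def save(c,n,box=None,s=1):
    im=c['img'][:,:,::-1]
    if box: im=im[box[1]:box[3],box[0]:box[2]]
    cv2.imwrite('pics/'+n+'.png',cv2.resize(im,None,fx=s,fy=s,interpolation=cv2.INTER_CUBIC))
E
python3 - <<'E'
from h import *
for n in('scene','top'):
    c=vision.capture(n); save(c,n+'0'); np.save(n+'0.npy',c,allow_pickle=True)
    print(n,c['fovy'],c['cx'],c['cy'],c['k1'],-np.array(c['R']).T@c['t'],np.round(c['R'],3).tolist())
print(monitor.sense()); print(robot.tcp_to_tips,dir(robot))
E
```

```text
pics
scene 53.56406477266495 314.78794312346 238.39541305488666 -0.054565462818125986 [1.19861085 0.16511404 0.82460715] [[-0.254, 0.967, -0.007], [0.678, 0.173, -0.714], [-0.689, -0.186, -0.7]]
top 51.93933952616584 330.76747283742014 235.68683834193845 -0.052549830445093496 [ 0.30818392 -0.01248992  1.41787649] [[0.058, -0.998, 0.004], [-0.976, -0.057, -0.21], [0.21, 0.008, -0.978]]
{'t': 0.1, 'q': array([-1.51811305e+00,  2.45732683e-01,  1.55893395e+00,  3.64106700e-05,
        1.33869914e+00, -1.74114635e-01]), 'qd': array([-0.00076687, -0.00086718, -0.00211357,  0.00147891,  0.00178101,
        0.00141266]), 'effort': array([-2.92722525e-04, -4.30670536e+01, -3.27129686e+01, -1.32810233e-04,
        2.84097187e-03, -6.97839184e-06]), 'ee_pos': array([ 0.14613686, -0.63285953,  0.24727539]), 'eef_rot': array([[ 2.24850354e-01, -5.79854769e-05,  9.74393306e-01],
       [-9.74391754e-01,  1.77252781e-03,  2.24850102e-01],
       [-1.74017727e-03, -9.99998427e-01,  3.42052936e-04]]), 'wrist_force': array([ 0.15696695, -0.76349921, -0.21561418]), 'ft_torque': array([0.02350056, 0.00752129, 0.03437767]), 'gripper_width': 0.08537958179435139}
0.017 ['MotionError', '__class__', '__delattr__', '__dict__', '__dir__', '__doc__', '__eq__', '__format__', '__ge__', '__getattribute__', '__getstate__', '__gt__', '__hash__', '__init__', '__init_subclass__', '__le__', '__lt__', '__module__', '__ne__', '__new__', '__reduce__', '__reduce_ex__', '__repr__', '__setattr__', '__sizeof__', '__str__', '__subclasshook__', '__weakref__', 'tcp_to_tips']
```

View pics/scene0.png

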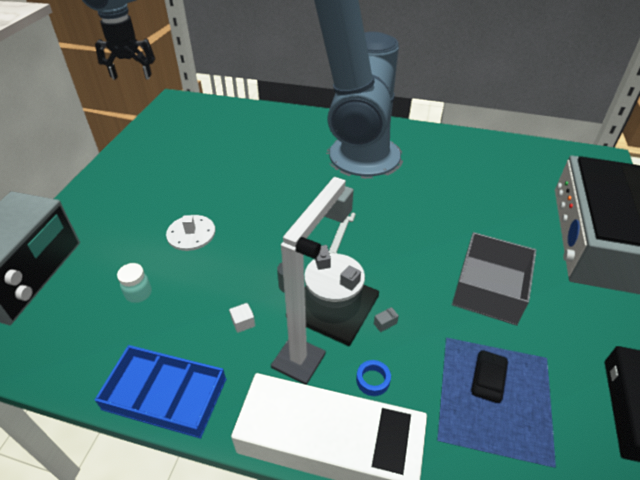

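View pics/top0.png

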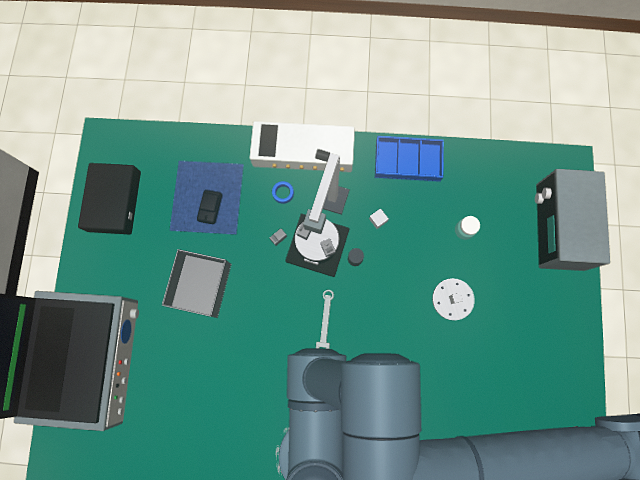

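The views show the bin at left (top px 197,283), the plate at right (453,299), the shaker head at about (317,240), and chunk_c at (278,237). The calibrator is at (356,257) and the spanner lies in front (326,318). Next I'll measure from the depth maps.

```bash
python3 - <<'E'
from h import *
C={n:np.load(n+'0.npy',allow_pickle=True).item() for n in('scene','top')}
def circ(P):
    h=cv2.convexHull((P[:,:2]*1000).astype(np.float32))
    return cv2.minEnclosingCircle(h), cv2.fitEllipse(h)
for n,c in C.items():
    P=cloud(c); X,Y,Z=P[...,0],P[...,1],P[...,2]
    def reg(uv,r,lo,hi):
        v,u=np.mgrid[0:480,0:640]; return (abs(u-uv[0])<r)&(abs(v-uv[1])<r)&(Z>lo)&(Z<hi)
    px=lambda X_:proj(c,X_)[0]
    head=plane(c,[(317,240)],.105)[0] if n=='top' else hd
    if n=='top': hd=head
    pl=plane(c,[(453,299)],.01)[0] if n=='top' else pl0
    if n=='top': pl0=pl
    print(n)
    m=reg(px(hd),60,.098,.112); Q=P[m]; Q=Q[np.hypot(*(Q[:,:2]-hd[:2]).T)<.085]; print('head',len(Q),circ(Q),np.median(Q[:,2]))
    m=reg(px(pl),40,.004,.016); Q=P[m]; print('plate',len(Q),circ(Q),np.median(Q[:,2]))
    m=reg(px(pl),40,.045,.06); Q=P[m]; print('boss',len(Q),Q.mean(0) if len(Q) else 0, cv2.minAreaRect((Q[:,:2]*1000).astype(np.float32)) if len(Q) else 0)
    # connected chunk comps on head
    m=((Z>.118)&(Z<.155)&(np.hypot(X-hd[0],Y-hd[1])<.065)).astype(np.uint8)
    k,l,s,_=cv2.connectedComponentsWithStats(m)
    for i in range(1,k):
        if s[i,4]>15:
            Q=P[l==i]; T=Q[Q[:,2]>.13]; print(' headcomp',s[i],Q.mean(0).round(4),Q[:,2].max(), cv2.minAreaRect((T[:,:2]*1000).astype(np.float32)) if len(T)>4 else '')
    m=((Z>.02)&(Z<.05)).astype(np.uint8)
    k,l,s,_=cv2.connectedComponentsWithStats(m)
    for i in range(1,k):
        if 15<s[i,4]<3000:
            Q=P[l==i]
            if .2<Q[:,0].mean()<.9 and abs(Q[:,1].mean())<.5:
                print(' comp',s[i],Q.mean(0).round(4), cv2.minAreaRect((Q[:,:2]*1000).astype(np.float32)))
    m=(Z>.07)&(Z<.09)&(Y>hd[1]+.1)&(Y<hd[1]+.45)&(X>.25)&(X<.8); Q=P[m]; print('bin',len(Q),cv2.minAreaRect((Q[:,:2]*1000).astype(np.float32)))
    m=(Z>.25)&(Z<.36)&(np.hypot(X-hd[0],Y-hd[1])<.2)&(X>.4); Q=P[m]; print('beam',cv2.minAreaRect((Q[:,:2]*1000).astype(np.float32)))
E
python3 - <<'E'
from h import *
C={n:np.load(''+n+'0.npy',allow_pickle=True).item() for n in('scene','top')}
a=C['scene']['img'][220:340,260:420]; b=C['top']['img'][200:290,260:380]
a=cv2.resize(a,(400*1,300),interpolation=cv2.INTER_CUBIC); b=cv2.resize(b,(400,300),interpolation=cv2.INTER_CUBIC)
cv2.imwrite('pics/crop0.png',np.hstack([a,b])[:,:,::-1])
E
```

```text
Traceback (most recent call last):
NameError: name 'hd' is not defined. Did you mean: 'id'?
```

View pics/crop0.png

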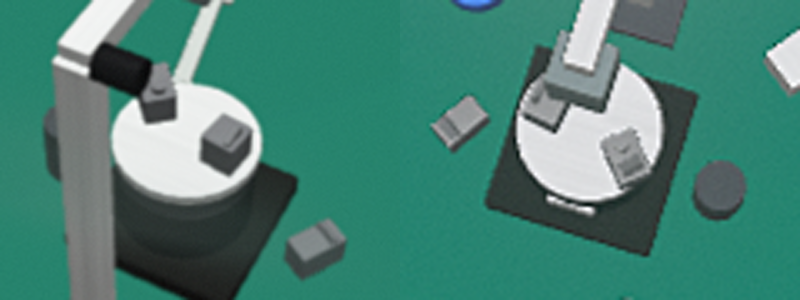

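The crop shows one chunk at the head's left edge, partly under the sensor, and another at the right-front with a screw pillar (chunk_a). Chunk_c is at left on the bench and the calibrator is at right. I'll rerun the measurements with the top view first.

```bash
cat > m.py <<'E'
from h import *
C={n:np.load(n+'0.npy',allow_pickle=True).item() for n in('top','scene')}
mm=lambda Q:(Q[:,:2]*1000).astype(np.float32)
r_=lambda x:np.round(np.hstack([np.ravel(i) for i in x]),1)
def circ(P):
    h=cv2.convexHull(mm(P)); return r_(cv2.minEnclosingCircle(h)), r_(cv2.fitEllipse(h))
hd=plane(C['top'],[(317,240)],.105)[0]; pl=plane(C['top'],[(453,299)],.01)[0]
for n,c in C.items():
    P=cloud(c); X,Y,Z=P[...,0],P[...,1],P[...,2]; print(n)
    near=lambda p,r,lo,hi:(np.hypot(X-p[0],Y-p[1])<r)&(Z>lo)&(Z<hi)
    Q=P[near(hd,.085,.098,.112)]; print('head',len(Q),circ(Q),np.median(Q[:,2]))
    Q=P[near(pl,.08,.005,.016)]; print('plate',len(Q),circ(Q),np.median(Q[:,2]))
    Q=P[near(pl,.08,.045,.06)]; print('boss',len(Q),Q.mean(0),r_(cv2.minAreaRect(mm(Q))))
    def comps(m,lo):
        k,l,s,_=cv2.connectedComponentsWithStats(m.astype(np.uint8))
        for i in range(1,k):
            if 15<s[i,4]<3000:
                Q=P[l==i]; T=Q[Q[:,2]>lo]
                print('  ',s[i],Q.mean(0).round(4),'zmax',Q[:,2].max().round(3), r_(cv2.minAreaRect(mm(T))) if len(T)>4 else '')
    comps(near(hd,.065,.112,.155),.13)
    comps((Z>.015)&(Z<.062)&(X>.3)&(X<.9)&(abs(Y)<.45)&(np.hypot(X-hd[0],Y-hd[1])<.22),.0)
    m=(Z>.07)&(Z<.09)&(Y>hd[1]+.15)&(Y<hd[1]+.4)&(X>.25)&(X<.8); Q=P[m]; print('bin',len(Q),r_(cv2.minAreaRect(mm(Q))))
    Q=P[near(hd,.2,.325,.36)]; print('beam',r_(cv2.minAreaRect(mm(Q))))
    Q=P[near(hd,.06,.25,.325)]; print('sensor',Q.mean(0),r_(cv2.minAreaRect(mm(Q))),Q[:,2].min())
    Q=P[near(hd,.15,.012,.03)]; print('foam',r_(cv2.minAreaRect(mm(Q))))
E
python3 m.py
```

```text
top
head 904 (array([581.4,  35.8,  62.2]), array([582. ,  37.4, 118.1, 120.5, 136.6])) 0.10429824522923714
plate 1170 (array([ 446.9, -360.2,   79.5]), array([ 445.9, -361.4,  145.4,  160. ,  120.8])) 0.009461902024614721
boss 78 [ 0.44727938 -0.36118637  0.05094785] [ 447.5 -361.9   24.    25.4   16.9]
   [296 223  15  17 121] [0.5903 0.0736 0.1345] zmax 0.149 [594.9  71.8  29.5  33.1  68. ]
   [320 238  15  18 172] [0.5532 0.0056 0.1342] zmax 0.145 [554.2   5.3  39.9  28.1  27.6]
   [272 182  21  20 181] [0.7303 0.1487 0.0229] zmax 0.032 [731.2 148.9  55.1  62.5  33.8]
   [326 191  13  12  55] [7.182e-01 4.000e-04 3.620e-02] zmax 0.062 [723.9   1.8  33.1  22.3  82.1]
   [369 209  19  18 208] [ 0.6676 -0.1355  0.0329] zmax 0.044 [ 668.7 -135.7   41.1   41.1   40.5]
   [285 213  64  63 992] [0.557  0.0332 0.0217] zmax 0.061 [582.1  37.8 149.6 150.3  76.1]
   [269 228  17  17 149] [0.5968 0.1526 0.0289] zmax 0.037 [598.1 153.5  28.   43.6  46.4]
   [348 248  16  18 191] [ 0.546  -0.0728  0.0546] zmax 0.062 [547.9 -73.5  43.   42.4   9.1]
bin 353 [445.  365.  143.9 161.4  81.4]
beam [
[... 721 characters left out ...]
 -88.5  39.6  12.1  23.3]
   [ 304  285   75   58 1877] [0.6202 0.0625 0.0273] zmax 0.062 [584.4  38.9 150.9 151.7  77.5]
   [230 303  24  27 412] [ 0.6744 -0.1331  0.0324] zmax 0.039 [ 670.6 -135.1   42.9   38.5   39.3]
   [374 308  25  21 314] [0.6028 0.1534 0.028 ] zmax 0.037 [599.1 153.2  28.3  45.7  42.7]
   [288 343  19  22 217] [0.7365 0.0041 0.0382] zmax 0.062 [734.9   1.4  19.8  35.6  11.4]
   [357 360  34  32 448] [0.7319 0.1476 0.0236] zmax 0.029 [731.1 148.6  55.6  63.9  34.2]
bin 774 [445.5 366.2 141.3 165.2  81.5]
beam [661.3  34.7  55.6 171.7  75.9]
sensor [0.59575998 0.04922411 0.30031877] [595.3  41.7  33.8  66.2  55.2] 0.2707824574318286
foam [610.1  56.2 203.  238.6  22. ]
```

Both views agree on the positions to about 2 mm. I'll write a helper that turns a target pose into tool-frame jog numbers.

```bash
cat > g.py <<'E'
import sys
from h import *
from scipy.spatial.transform import Rotation as Ro
def R_(psi,th):
    p,t=np.radians([psi,th]); x=np.array([np.cos(p),np.sin(p),0]); f=np.array([-np.sin(p),np.cos(p),0])
    y=f*np.sin(t)-np.array([0,0,np.cos(t)]); return np.c_[x,y,np.cross(x,y)]
def rel(tag,p,psi,th,back=0,s=None):
    s=s or monitor.sense(); R0=s['eef_rot']; R=R_(psi,th); p=np.array(p)-back*R[:,1]
    print(tag,np.round(100*R0.T@(p-s['ee_pos']),2),np.round(Ro.from_matrix(R0.T@R).as_rotvec(degrees=True),1), 'world',p.round(4))
def st():
    s=monitor.sense(); print('t',round(s['t'],2),s['ee_pos'].round(4),'w',round(s['gripper_width'],4),'F',s['wrist_force'].round(1),'q',s['q'].round(2)); return s
E
python3 - <<'E'
from g import *
st()
A=(.555,.0058,.128)
rel('pre',A,-64,40,.12); rel('grasp',A,-64,40)
E
```

```text
t 0.1 [ 0.1461 -0.6329  0.2473] w 0.0854 F [ 0.2 -0.8 -0.2] q [-1.52  0.25  1.56  0.    1.34 -0.17]
pre [-51.3    2.84  46.68] [ 39.8 -12.5   4.4] world [ 0.4857 -0.028   0.2199]
grasp [-53.02  12.04  54.2 ] [ 39.8 -12.5   4.4] world [0.555  0.0058 0.128 ]
```

Emit:
jog_arm([
  [-51.3,2.8,46.7,39.8,-12.5,4.4],
  [-51.3,2.8,46.7,39.8,-12.5,4.4],
  [-51.3,2.8,46.7,39.8,-12.5,4.4],
  [-51.3,2.8,46.7,39.8,-12.5,4.4],
  [-51.3,2.8,46.7,39.8,-12.5,4.4],
  [-51.3,2.8,46.7,39.8,-12.5,4.4],
  [-51.3,2.8,46.7,39.8,-12.5,4.4],
  [-51.3,2.8,46.7,39.8,-12.5,4.4],
  [-51.3,2.8,46.7,39.8,-12.5,4.4],
  [-51.3,2.8,46.7,39.8,-12.5,4.4],
], grip=90, grip_force=40)

```text
t: 1.1
ee_pos: [0.391, -0.1959, 0.2277]
eef_rot: [[0.437, 0.578, 0.689], [-0.9, 0.28, 0.335], [0.001, -0.766, 0.643]]
wrist_force: [0.4, 0.0, -0.5]
gripper_width: 0.0555
```

Run:
```python
from g import *
st()
A=(.555,.0058,.128)
rel('pre',A,-64,40,.12); rel('grasp',A,-64,40)
```

```text
t 1.1 [ 0.391  -0.1959  0.2277] w 0.0555 F [ 0.4  0.  -0.5] q [-1.12 -0.41  2.32  0.73  1.32 -0.22]
pre [-10.96  10.79  11.64] [-0.  -0.1  0.1] world [ 0.4857 -0.028   0.2199]
grasp [-10.98  22.79  11.64] [-0.  -0.1  0.1] world [0.555  0.0058 0.128 ]
```

Emit:
jog_arm([
  [-11.0,10.8,11.6,0,0,0],
  [-11.0,10.8,11.6,0,0,0],
  [-11.0,10.8,11.6,0,0,0],
  [-11.0,10.8,11.6,0,0,0],
  [-11.0,10.8,11.6,0,0,0],
  [-11.0,10.8,11.6,0,0,0],
  [-11.0,13.0,11.6,0,0,0],
  [-11.0,15.0,11.6,0,0,0],
  [-11.0,17.0,11.6,0,0,0],
  [-11.0,17.0,11.6,0,0,0],
])

```text
t: 2.1
ee_pos: [0.5203, -0.0113, 0.1698]
eef_rot: [[0.435, 0.576, 0.692], [-0.9, 0.281, 0.332], [-0.003, -0.768, 0.641]]
wrist_force: [-0.2, 0.1, 0.0]
gripper_width: 0.0553
```

Run:
```python
from g import *
st()
A=(.555,.0058,.128)
rel('grasp',A,-64,40)
c=vision.capture('scene'); d=vision.capture('top')
a=cv2.resize(c['img'][150:330,230:430],(400,360),interpolation=cv2.INTER_CUBIC); b=cv2.resize(d['img'][190:370,220:420],(400,360),interpolation=cv2.INTER_CUBIC)
cv2.imwrite('pics/p1.png',np.hstack([a,b])[:,:,::-1])
```

```text
t 2.1 [ 0.5203 -0.0113  0.1698] w 0.0553 F [-0.2  0.1  0. ] q [-0.49 -0.22  2.29  0.81  0.8   0.13]
grasp [-0.01  5.68  0.29] [ 0.2 -0.3 -0. ] world [0.555  0.0058 0.128 ]
```

View pics/p1.png

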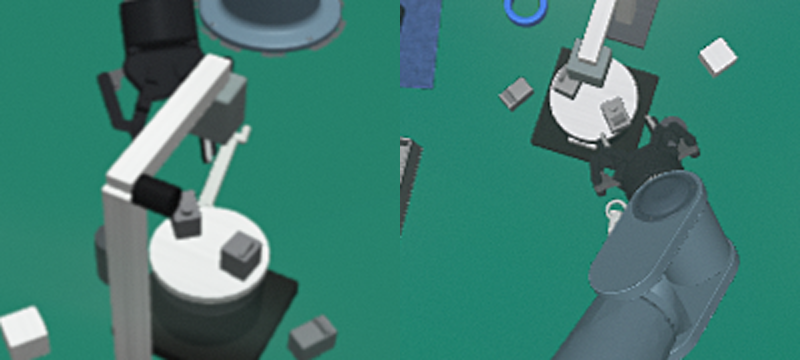

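The fingers straddle chunk_a (top crop 617,112) with the hand front-right, clear of the sensor. I'll move in, then close.

Emit:
jog_arm([
  [0,2.0,0.3,0.2,-0.3,0],
  [0,4.0,0.3,0.2,-0.3,0],
  [0,5.2,0.3,0.2,-0.3,0],
  [0,5.7,0.3,0.2,-0.3,0],
  [0,5.7,0.3,0.2,-0.3,0],
])

```text
t: 2.7
ee_pos: [0.556, 0.0045, 0.1307]
eef_rot: [[0.438, 0.581, 0.686], [-0.899, 0.28, 0.336], [0.004, -0.764, 0.645]]
wrist_force: [-0.8, -0.1, 1.0]
gripper_width: 0.0552
```

Emit:
jog_arm([
  [0,0,0,0,0,0],
  [0,0,0,0,0,0],
  [0,0,0,0,0,0],
  [0,0,0,0,0,0],
  [0,-1,0,0,0,0],
  [0,-3,0,0,0,0],
  [0,-7,0,0,0,0],
  [0,-10,0,0,0,0],
  [0,-12,0,0,0,0],
], grip=255, grip_force=40)

```text
t: 3.6
ee_pos: [0.4855, -0.0296, 0.2238]
eef_rot: [[0.438, 0.583, 0.685], [-0.899, 0.279, 0.337], [0.005, -0.763, 0.646]]
wrist_force: [-0.3, -0.5, -0.1]
gripper_width: 0.027
```

Run:
```python
from g import *
st()
rel('binabove',(.43,.345,.21),-64,40); rel('drop',(.43,.345,.12),-64,40)
```

```text
t 3.6 [ 0.4855 -0.0296  0.2238] w 0.027 F [-0.3 -0.5 -0.1] q [-0.59 -0.42  2.33  0.74  0.97  0.18]
binabove [-36.12   8.27   7.94] [-0.2  0.2  0.3] world [0.43  0.345 0.21 ]
drop [-36.17  15.14   2.12] [-0.2  0.2  0.3] world [0.43  0.345 0.12 ]
```

Emit:
jog_arm([
  [-36,6.5,10.2,0,0,0],
  [-36,6.5,10.2,0,0,0],
  [-36,6.5,10.2,0,0,0],
  [-36,6.5,10.2,0,0,0],
  [-36,6.5,10.2,0,0,0],
  [-36,6.5,10.2,0,0,0],
  [-36,6.5,10.2,0,0,0],
  [-36,6.5,10.2,0,0,0],
  [-36,6.5,10.2,0,0,0],
  [-36,6.5,10.2,0,0,0],
])

```text
t: 4.6
ee_pos: [0.4349, 0.3471, 0.2373]
eef_rot: [[0.439, 0.581, 0.685], [-0.898, 0.279, 0.339], [0.006, -0.765, 0.644]]
wrist_force: [0.5, 0.4, -0.6]
gripper_width: 0.0274
```

Run:
```python
from g import *
st()
rel('drop',(.445,.345,.097),-64,40)
```

```text
t 4.6 [0.4349 0.3471 0.2373] w 0.0274 F [ 0.5  0.4 -0.6] q [ 0.48 -0.29  2.21 -0.04  0.52  1.62]
drop [ 0.56 11.26 -8.42] [-0.1  0.3  0.2] world [0.445 0.345 0.097]
```

Emit:
jog_arm([
  [0.1,2.5,-1.9,0,0,0],
  [0.3,5.5,-4.1,0,0,0],
  [0.4,8.5,-6.4,0,0,0],
  [0.6,11.0,-8.2,0,0,0],
  [0.6,11.3,-8.4,0,0,0],
  [0.6,11.3,-8.4,0,0,0],
  [0.6,11.3,-8.4,0,0,0],
])

```text
t: 5.3
ee_pos: [0.447, 0.345, 0.1064]
eef_rot: [[0.438, 0.577, 0.689], [-0.899, 0.276, 0.34], [0.006, -0.769, 0.639]]
wrist_force: [-1.1, 0.0, -0.1]
gripper_width: 0.0274
```

Emit:
jog_arm([
  [0,0,0,0,0,0],
  [0,0,0,0,0,0],
  [0,0,0,0,0,0],
  [0,0,0,0,0,0],
  [0,-3,2.2,0,0,0],
  [0,-7,5.2,0,0,0],
  [0,-11,8.2,0,0,0],
  [0,-11.5,8.6,0,0,0],
], grip=90)

```text
t: 6.1
ee_pos: [0.4427, 0.3443, 0.2592]
eef_rot: [[0.439, 0.587, 0.681], [-0.899, 0.282, 0.336], [0.006, -0.759, 0.651]]
wrist_force: [0.5, 0.6, 0.3]
gripper_width: 0.0554
```

Run:
```python
from g import *
st()
B=(.5957,.0722,.128)
rel('mid',(.42,.16,.25),-111.5,40)
rel('pre',B,-111.5,40,.12); rel('g',B,-111.5,40)
c=vision.capture('top');P=cloud(c)
d=np.hypot(P[...,0]-.445,P[...,1]-.365)<.06
for lo in (.0,.015,.06): m=d&(P[...,2]>lo)&(P[...,2]<.1); print(lo,m.sum(),P[m].mean(0) if m.any() else '')
```

```text
t 6.1 [0.4427 0.3443 0.2592] w 0.0554 F [0.5 0.6 0.3] q [ 0.46 -0.31  2.18 -0.02  0.56  1.59]
mid [15.56 -5.82 -8.34] [ -0.7  36.4 -30.5] world [0.42 0.16 0.25]
pre [25.45  0.89 -5.23] [ -0.7  36.4 -30.5] world [0.5239 0.1005 0.2199]
g [31.09 11.28 -7.28] [ -0.7  36.4 -30.5] world [0.5957 0.0722 0.128 ]
0.0 436 [0.44835759 0.34822336 0.00745481]
0.015 59 [0.44601499 0.33178213 0.02888108]
0.06 0
```

Emit:
jog_arm([
  [25.4,0.9,-5.2,-0.7,36.4,-30.5],
  [25.4,0.9,-5.2,-0.7,36.4,-30.5],
  [25.4,0.9,-5.2,-0.7,36.4,-30.5],
  [25.4,0.9,-5.2,-0.7,36.4,-30.5],
  [25.4,0.9,-5.2,-0.7,36.4,-30.5],
  [25.4,0.9,-5.2,-0.7,36.4,-30.5],
  [25.4,0.9,-5.2,-0.7,36.4,-30.5],
  [25.4,0.9,-5.2,-0.7,36.4,-30.5],
  [25.4,0.9,-5.2,-0.7,36.4,-30.5],
  [25.4,0.9,-5.2,-0.7,36.4,-30.5],
])

```text
t: 7.15
ee_pos: [0.5226, 0.1012, 0.2173]
eef_rot: [[-0.364, 0.596, 0.716], [-0.931, -0.236, -0.278], [0.003, -0.768, 0.641]]
wrist_force: [0.5, -0.0, 0.4]
gripper_width: 0.0553
```

Run:
```python
from g import *
st()
B=(.5957,.0722,.128)
rel('pre',B,-111.5,40,.12); rel('mid',B,-111.5,40,.06);rel('g',B,-111.5,40)
c=vision.capture('scene'); d=vision.capture('top')
P=cloud(c); m=(np.hypot(P[...,0]-.583,P[...,1]-.038)<.06)&(P[...,2]>.13)&(P[...,2]<.155); print(cv2.minAreaRect((P[m][:,:2]*1000).astype(np.float32)))
a=cv2.resize(c['img'][150:330,230:430],(400,360),interpolation=cv2.INTER_CUBIC); b=cv2.resize(d['img'][190:370,180:380],(400,360),interpolation=cv2.INTER_CUBIC)
cv2.imwrite('pics/p2.png',np.hstack([a,b])[:,:,::-1])
```

```text
t 7.15 [0.5226 0.1012 0.2173] w 0.0553 F [ 0.5 -0.   0.4] q [ 0.11 -0.25  2.21 -0.55  0.61  2.42]
pre [ 0.02 -0.1   0.28] [0.1 0.2 0.1] world [0.5239 0.1005 0.2199]
mid [0.02 5.9  0.3 ] [0.1 0.2 0.1] world [0.5598 0.0863 0.174 ]
g [1.00e-02 1.19e+01 3.20e-01] [0.1 0.2 0.1] world [0.5957 0.0722 0.128 ]
((595.8243408203125, 72.87873840332031), (30.296985626220703, 33.650726318359375), 69.51876068115234)
```

View pics/p2.png

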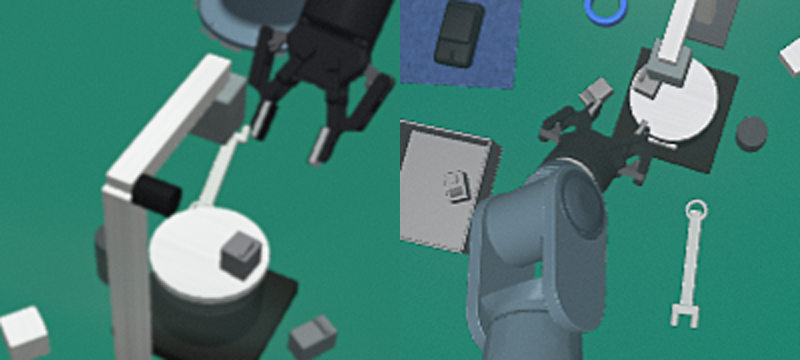

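Chunk_a is in the bin (top crop 457,187). The open fingers are lined up with chunk_b and the sensor is clear. I'll move in and grip.

Emit:
jog_arm([
  [0,3.0,0.3,0,0.2,0],
  [0,6.0,0.3,0,0.2,0],
  [0,9.0,0.3,0,0.2,0],
  [0,11.0,0.3,0,0.2,0],
  [0,11.8,0.3,0,0.2,0],
  [0,11.8,0.3,0,0.2,0],
  [0,11.8,0.3,0,0.2,0],
])

```text
t: 7.95
ee_pos: [0.5953, 0.0727, 0.1297]
eef_rot: [[-0.367, 0.597, 0.714], [-0.93, -0.236, -0.281], [0.001, -0.767, 0.642]]
wrist_force: [1.0, 0.6, 0.3]
gripper_width: 0.0553
```

Emit:
jog_arm([
  [0,0,0,0,0,0],
  [0,0,0,0,0,0],
  [0,0,0,0,0,0],
  [0,0,0,0,0,0],
  [0,-1,0,0,0,0],
  [0,-3,0,0,0,0],
  [0,-7,0,0,0,0],
  [0,-10,0,0,0,0],
  [0,-12,0,0,0,0],
], grip=255)

```text
t: 8.85
ee_pos: [0.5225, 0.1017, 0.2234]
eef_rot: [[-0.366, 0.598, 0.713], [-0.931, -0.235, -0.281], [-0.0, -0.766, 0.643]]
wrist_force: [0.1, -0.7, 0.3]
gripper_width: 0.0294
```

Run:
```python
from g import *
st()
rel('binabove',(.43,.375,.24),-64,40)
```

```text
t 8.85 [0.5225 0.1017 0.2234] w 0.0294 F [ 0.1 -0.7  0.3] q [ 0.12 -0.26  2.21 -0.55  0.62  2.42]
binabove [-22.05 -13.23 -13.21] [  0.  -36.4  30.5] world [0.43  0.375 0.24 ]
```

Emit:
jog_arm([
  [-22.3,-13.1,-13.2,0,-36.4,30.5],
  [-22.3,-13.1,-13.2,0,-36.4,30.5],
  [-22.3,-13.1,-13.2,0,-36.4,30.5],
  [-22.3,-13.1,-13.2,0,-36.4,30.5],
  [-22.3,-13.1,-13.2,0,-36.4,30.5],
  [-22.3,-13.1,-13.2,0,-36.4,30.5],
  [-22.3,-13.1,-13.2,0,-36.4,30.5],
  [-22.3,-13.1,-13.2,0,-36.4,30.5],
  [-22.3,-13.1,-13.2,0,-36.4,30.5],
  [-22.3,-13.1,-13.2,0,-36.4,30.5],
])

```text
t: 9.85
ee_pos: [0.432, 0.376, 0.2387]
eef_rot: [[0.437, 0.578, 0.689], [-0.899, 0.281, 0.335], [0.0, -0.767, 0.642]]
wrist_force: [-0.0, -0.9, -1.3]
gripper_width: 0.029
```

Run:
```python
from g import *
st()
rel('drop',(.45,.382,.1),-64,40)
```

```text
t 9.85 [0.432  0.376  0.2387] w 0.029 F [-0.  -0.9 -1.3] q [ 0.54 -0.23  2.16 -0.12  0.52  1.74]
drop [ 0.25 11.84 -7.47] [ 0.  -0.1  0.1] world [0.45  0.382 0.1  ]
```

Emit:
jog_arm([
  [0.1,3.0,-1.9,0,0,0],
  [0.1,6.0,-3.8,0,0,0],
  [0.2,9.0,-5.7,0,0,0],
  [0.3,11.5,-7.3,0,0,0],
  [0.3,12.0,-7.5,0,0,0],
  [0.3,12.0,-7.5,0,0,0],
  [0.3,12.0,-7.5,0,0,0],
])

```text
t: 10.55
ee_pos: [0.4522, 0.3832, 0.104]
eef_rot: [[0.436, 0.578, 0.69], [-0.9, 0.279, 0.335], [0.001, -0.766, 0.642]]
wrist_force: [-0.3, -0.7, -0.2]
gripper_width: 0.0294
```

Emit:
jog_arm([
  [0,0,0,0,0,0],
  [0,0,0,0,0,0],
  [0,0,0,0,0,0],
  [0,0,0,0,0,0],
  [0,-3,2.2,0,0,0],
  [0,-7,5.2,0,0,0],
  [0,-11,8.2,0,0,0],
  [0,-11.5,8.6,0,0,0],
], grip=75)

```text
t: 11.35
ee_pos: [0.4476, 0.3818, 0.2569]
eef_rot: [[0.436, 0.588, 0.681], [-0.9, 0.286, 0.33], [-0.001, -0.757, 0.654]]
wrist_force: [-0.4, 1.1, 1.2]
gripper_width: 0.0601
```

Run:
```python
from g import *
st()
B=(.5985,.1534,.026)
rel('pre',B,-46,-20,.12); rel('g',B,-46,-20)
c=vision.capture('top');P=cloud(c)
m=(np.hypot(P[...,0]-.445,P[...,1]-.365)<.08)&(P[...,2]>.013)&(P[...,2]<.065)
k,l,s,_=cv2.connectedComponentsWithStats(m.astype(np.uint8))
for i in range(1,k):
    if s[i,4]>20: print(s[i],P[l==i].mean(0))
```

```text
t 11.35 [0.4476 0.3818 0.2569] w 0.0601 F [-0.4  1.1  1.2] q [ 0.54 -0.22  2.12 -0.11  0.53  1.73]
pre [25.86 13.83 -2.03] [-60.3 -18.7   3.4] world [0.628  0.1819 0.1388]
g [ 27.15  19.82 -12.36] [-60.3 -18.7   3.4] world [0.5985 0.1534 0.026 ]
[196 255  18   6  33] [0.52042912 0.35300842 0.04062513]
[174 263   4   9  24] [0.48492586 0.4270257  0.05532176]
[202 275  14  17 167] [0.44930487 0.33696282 0.03239788]
[189 276  13  15  73] [0.44296221 0.37324314 0.03021573]
[216 276  11  28 116] [0.43340753 0.29587814 0.03952355]
```

Emit:
jog_arm([
  [25.9,13.8,-2.0,-60.3,-18.7,3.4],
  [25.9,13.8,-2.0,-60.3,-18.7,3.4],
  [25.9,13.8,-2.0,-60.3,-18.7,3.4],
  [25.9,13.8,-2.0,-60.3,-18.7,3.4],
  [25.9,13.8,-2.0,-60.3,-18.7,3.4],
  [25.9,13.8,-2.0,-60.3,-18.7,3.4],
  [25.9,13.8,-2.0,-60.3,-18.7,3.4],
  [25.9,13.8,-2.0,-60.3,-18.7,3.4],
  [25.9,13.8,-2.0,-60.3,-18.7,3.4],
  [25.9,13.8,-2.0,-60.3,-18.7,3.4],
])

```text
t: 12.4
ee_pos: [0.6261, 0.1807, 0.1345]
eef_rot: [[0.695, -0.251, 0.674], [-0.719, -0.24, 0.652], [-0.002, -0.938, -0.347]]
wrist_force: [0.2, -0.6, 0.5]
gripper_width: 0.0604
```

Run:
```python
from g import *
st()
B=(.5985,.1534,.026)
rel('pre',B,-46,-20,.12); rel('g',B,-46,-20)
```

```text
t 12.4 [0.6261 0.1807 0.1345] w 0.0604 F [ 0.2 -0.6  0.5] q [ 0.18  0.54  1.42 -0.19  1.48  1.03]
pre [ 0.05 -0.48  0.06] [ 0.3  0.  -0.1] world [0.628  0.1819 0.1388]
g [ 0.07 11.52  0.12] [ 0.3  0.  -0.1] world [0.5985 0.1534 0.026 ]
```

Emit:
jog_arm([
  [0.1,3.0,0.1,0.3,0,0],
  [0.1,6.0,0.1,0.3,0,0],
  [0.1,8.5,0.1,0.3,0,0],
  [0.1,10.5,0.1,0.3,0,0],
  [0.1,11.4,0.1,0.3,0,0],
  [0.1,11.5,0.1,0.3,0,0],
  [0.1,11.5,0.1,0.3,0,0],
])

```text
t: 13.1
ee_pos: [0.5991, 0.1533, 0.0273]
eef_rot: [[0.695, -0.246, 0.676], [-0.719, -0.236, 0.653], [-0.001, -0.94, -0.341]]
wrist_force: [-0.5, -0.8, -0.3]
gripper_width: 0.0602
```

Emit:
jog_arm([
  [0,0,0,0,0,0],
  [0,0,0,0,0,0],
  [0,0,0,0,0,0],
  [0,-1,0,0,0,0],
  [0,-3,0,0,0,0],
  [0,-7,0,0,0,0],
  [0,-11,0,0,0,0],
  [0,-15,0,0,0,0],
], grip=255)

```text
t: 13.9
ee_pos: [0.6359, 0.189, 0.1698]
eef_rot: [[0.695, -0.247, 0.676], [-0.719, -0.236, 0.653], [-0.002, -0.94, -0.341]]
wrist_force: [0.2, 0.8, -1.4]
gripper_width: 0.0429
```

Run:
```python
from g import *
st()
rel('binabove',(.45,.36,.23),-64,20)
```

```text
t 13.9 [0.6359 0.189  0.1698] w 0.0429 F [ 0.2  0.8 -1.4] q [ 0.19  0.52  1.37 -0.19  1.54  1.02]
binabove [-25.22  -5.11  -3.45] [39.6 18.4 -0.1] world [0.45 0.36 0.23]
```

Run:
```python
from g import *
rel('binabove',(.48,.365,.20),-46,-20)
rel('drop',(.48,.365,.105),-46,-20)
```

```text
binabove [-23.49  -3.15  -0.07] [-0.   0.  -0.1] world [0.48  0.365 0.2  ]
drop [-23.48   5.78   3.17] [-0.   0.  -0.1] world [0.48  0.365 0.105]
```

Emit:
jog_arm([
  [-23.5,-3.2,-0.1,0,0,0],
  [-23.5,-3.2,-0.1,0,0,0],
  [-23.5,-3.2,-0.1,0,0,0],
  [-23.5,-3.2,-0.1,0,0,0],
  [-23.5,-3.2,-0.1,0,0,0],
  [-23.5,-3.2,-0.1,0,0,0],
  [-23.5,1.5,1.6,0,0,0],
  [-23.5,5.0,2.9,0,0,0],
  [-23.5,5.8,3.2,0,0,0],
  [-23.5,5.8,3.2,0,0,0],
])

```text
t: 14.9
ee_pos: [0.4795, 0.3643, 0.1034]
eef_rot: [[0.694, -0.25, 0.675], [-0.72, -0.238, 0.652], [-0.003, -0.939, -0.345]]
wrist_force: [0.3, 0.3, -0.3]
gripper_width: 0.0435
```

Emit:
jog_arm([
  [0,0,0,0,0,0],
  [0,0,0,0,0,0],
  [0,0,0,0,0,0],
  [0,0,0,0,0,0],
  [0,-3,-1.1,0,0,0],
  [0,-7,-2.5,0,0,0],
  [0,-11,-4,0,0,0],
  [0,-15,-5.5,0,0,0],
  [0,-18,-6.5,0,0,0],
], grip=75)

```text
t: 15.8
ee_pos: [0.481, 0.365, 0.2988]
eef_rot: [[0.694, -0.246, 0.676], [-0.72, -0.236, 0.653], [-0.001, -0.94, -0.341]]
wrist_force: [-0.2, 0.1, 0.8]
gripper_width: 0.0601
```

Run:
```python
from g import *
st()
c=vision.capture('top'); d=vision.capture('scene'); np.save('top1.npy',c,allow_pickle=True); np.save('scene1.npy',d,allow_pickle=True)
a=cv2.resize(d['img'][180:360,370:570],(400,360),interpolation=cv2.INTER_CUBIC); b=cv2.resize(c['img'][200:380,150:350],(400,360),interpolation=cv2.INTER_CUBIC)
cv2.imwrite('pics/p3.png',np.hstack([a,b])[:,:,::-1])
```

```text
t 15.8 [0.481  0.365  0.2988] w 0.0601 F [-0.2  0.1  0.8] q [ 0.5   0.3   1.43 -0.09  1.75  1.3 ]
```

View pics/p3.png

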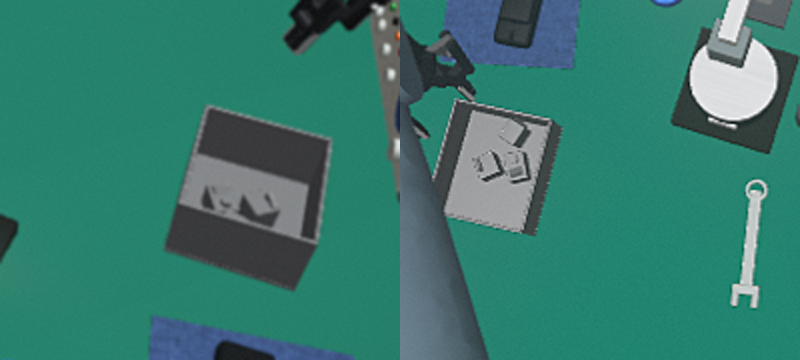

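All three chunks lie in the bin (top crop 488,165; 516,165; 514,132), the head is bare, and the bystanders are undisturbed. Now a precise fit of the head and plate circles in both views.

```bash
cat > fit.py <<'E'
from g import *
from scipy.optimize import least_squares
def disc(c,p0,z,r=.06,tol=.009):
    "circle fit (fixed r) to bright outline seen near expected circle on plane z"
    P=cloud(c); hsv=cv2.cvtColor(c['img'],cv2.COLOR_RGB2HSV)
    m=((abs(P[...,2]-z)<.012)&(hsv[...,1]<60)&(hsv[...,2]>110)).astype(np.uint8)
    cs,_=cv2.findContours(m,cv2.RETR_LIST,cv2.CHAIN_APPROX_NONE)
    W=plane(c,np.vstack([k[:,0] for k in cs]),z)[:,:2]; p=np.array(p0[:2],float)
    for t in (.015,tol,.005,.004):
        rr=np.hypot(*(W-p).T)-r; Q=W[abs(rr)<t]
        s=least_squares(lambda v:np.hypot(*(Q-v[:2]).T)-v[2],[*p,r],loss='soft_l1',f_scale=.001).x; p=s[:2]; r=s[2]
    a=np.degrees(np.arctan2(*(Q-p).T[::-1])); h=np.histogram(a,12,(-180,180))[0]
    print('disc',(p*1000).round(1),'r',round(r*1000,1),len(Q),h); return p
E
python3 - <<'E'
from fit import *
for n in('top','scene'):
    c1=np.load(n+'1.npy',allow_pickle=True).item(); c0=np.load(n+'0.npy',allow_pickle=True).item()
    print(n); disc(c1,(.583,.038),.105); disc(c0,(.583,.038),.105); disc(c0,(.4477,-.36),.01); disc(c1,(.4477,-.36),.01)
    P=cloud(c0); m=((np.hypot(P[...,0]-.4477,P[...,1]+.36)<.03)&(P[...,2]>.045)).astype(np.uint8)
    cs,_=cv2.findContours(m,cv2.RETR_EXTERNAL,cv2.CHAIN_APPROX_NONE); W=plane(c0,max(cs,key=len)[:,0],.052)
    print('boss',np.round(np.hstack([np.ravel(i) for i in cv2.minAreaRect((W[:,:2]*1000).astype(np.float32))]),1))
st(); B=(.4477,-.36,.035)
rel('mid',(.40,-.10,.30),-72,45); rel('pre',B,-72,45,.1)
E
```

```text
top
disc [581.5  37.6] r 58.5 104 [11 11 10 11 10  4  0  7 10 11  9 10]
disc [581.7  37.7] r 58.5 108 [12  5 12 11  8  4  0  6 18 11 10 11]
disc [ 447.3 -360.6] r 58.6 117 [11  8 11 10  9 10 10  9 10 11  8 10]
disc [ 447.3 -360.5] r 58.5 123 [11  8 11 10 11 10 10 13 10 11  8 10]
boss [ 447.1 -360.8   23.9   25.2   16.8]
scene
disc [584.4  38.4] r 60.4 150 [15 13 10 12 10 14 17 13 11 12  9 14]
disc [584.3  38.5] r 60.1 142 [12  3 10 12 10 18 17 13 11 13  9 14]
disc [ 449.8 -358.7] r 61.4 113 [10  7  9  9  7 10 13 13  9  8  9  9]
disc [ 449.8 -358.6] r 61.4 115 [ 9  7  9  9  7 10 13 13  9  8  9 12]
boss [ 450.5 -357.2   32.8   26.5   16.5]
t 15.9 [0.4826 0.3659 0.3018] w 0.0604 F [0.  1.3 1. ] q [ 0.5   0.3   1.42 -0.09  1.75  1.3 ]
mid [ 27.79  12.97 -36.03] [63.3 26.7 -6. ] world [ 0.4 -0.1  0.3]
pre [ 46.71  38.3  -49.3 ] [63.3 26.7 -6. ] world [ 0.3805 -0.3819  0.1057]
```

Emit:
jog_arm([
  [27.8,13.0,-36.0,63.3,26.7,-6.0],
  [27.8,13.0,-36.0,63.3,26.7,-6.0],
  [27.8,13.0,-36.0,63.3,26.7,-6.0],
  [27.8,13.0,-36.0,63.3,26.7,-6.0],
  [27.8,13.0,-36.0,63.3,26.7,-6.0],
  [27.8,13.0,-36.0,63.3,26.7,-6.0],
  [27.8,13.0,-36.0,63.3,26.7,-6.0],
  [27.8,13.0,-36.0,63.3,26.7,-6.0],
  [27.8,13.0,-36.0,63.3,26.7,-6.0],
  [27.8,13.0,-36.0,63.3,26.7,-6.0],
], grip=90)

```text
t: 16.9
ee_pos: [0.4005, -0.0905, 0.2981]
eef_rot: [[0.308, 0.674, 0.671], [-0.951, 0.217, 0.219], [0.002, -0.706, 0.709]]
wrist_force: [1.1, -0.1, 0.8]
gripper_width: 0.0554
```

Run:
```python
from g import *
st(); B=(.4485,-.3597,.035)
rel('pre',B,-73,45,.1)
```

```text
t 16.9 [ 0.4005 -0.0905  0.2981] w 0.0554 F [ 1.1 -0.1  0.8] q [-0.95 -0.83  2.44  0.77  1.32  0.19]
pre [ 26.94   5.96 -21.29] [-0.1  0.7 -0.6] world [ 0.3809 -0.3804  0.1057]
```

Emit:
jog_arm([
  [26.9,6.0,-21.3,-0.1,0.7,-0.6],
  [26.9,6.0,-21.3,-0.1,0.7,-0.6],
  [26.9,6.0,-21.3,-0.1,0.7,-0.6],
  [26.9,6.0,-21.3,-0.1,0.7,-0.6],
  [26.9,6.0,-21.3,-0.1,0.7,-0.6],
  [26.9,6.0,-21.3,-0.1,0.7,-0.6],
  [26.9,6.0,-21.3,-0.1,0.7,-0.6],
  [26.9,6.0,-21.3,-0.1,0.7,-0.6],
  [26.9,6.0,-21.3,-0.1,0.7,-0.6],
  [26.9,6.0,-21.3,-0.1,0.7,-0.6],
])

```text
t: 17.9
ee_pos: [0.3812, -0.3793, 0.1061]
eef_rot: [[0.294, 0.676, 0.675], [-0.956, 0.207, 0.209], [0.001, -0.707, 0.707]]
wrist_force: [0.1, 0.1, 0.1]
gripper_width: 0.0556
```

Run:
```python
from g import *
st(); B=(.4485,-.3597,.035)
rel('pre',B,-73,45,.1);rel('g',B,-73,45)
```

```text
t 17.9 [ 0.3812 -0.3793  0.1061] w 0.0556 F [0.1 0.1 0.1] q [-1.33  0.17  2.09  0.89  1.14 -0.56]
pre [ 0.1  -0.01 -0.07] [-0.   0.1  0. ] world [ 0.3809 -0.3804  0.1057]
g [ 0.1   9.99 -0.08] [-0.   0.1  0. ] world [ 0.4485 -0.3597  0.035 ]
```

Emit:
jog_arm([
  [0.1,2.5,-0.1,0,0,0],
  [0.1,5.0,-0.1,0,0,0],
  [0.1,7.5,-0.1,0,0,0],
  [0.1,9.3,-0.1,0,0,0],
  [0.1,10,-0.1,0,0,0],
  [0.1,10,-0.1,0,0,0],
  [0.1,10,-0.1,0,0,0],
])

```text
t: 18.6
ee_pos: [0.4486, -0.3602, 0.0363]
eef_rot: [[0.294, 0.677, 0.675], [-0.956, 0.205, 0.21], [0.004, -0.707, 0.708]]
wrist_force: [0.4, 0.7, -0.6]
gripper_width: 0.0554
```

Emit:
jog_arm([
  [0,0,0,0,0,0],
  [0,0,0,0,0,0],
  [0,0,0,0,0,0],
  [0,0,0,0,0,0],
  [0,0,0,0,0,0],
  [0,-0.4,0.4,0,0,0],
  [0,-1.2,1.2,0,0,0],
  [0,-2.5,2.5,0,0,0],
  [0,-5.0,5.0,0,0,0],
  [0,-8.0,8.0,0,0,0],
], grip=255, grip_force=100)

```text
t: 19.6
ee_pos: [0.4476, -0.3585, 0.1493]
eef_rot: [[0.294, 0.675, 0.676], [-0.956, 0.207, 0.208], [0.0, -0.708, 0.707]]
wrist_force: [1.3, -1.3, -2.1]
gripper_width: 0.023
```

Run:
```python
from g import *
st(); 
rel('front',(.44,-.03,.20),-73,45);rel('hover',(.583,.038,.160),-73,45)
rel('front90',(.44,.03,.20),-90,45)
```

```text
t 19.6 [ 0.4476 -0.3585  0.1493] w 0.023 F [ 1.3 -1.3 -2.1] q [-1.18  0.12  2.04  0.91  1.11 -0.39]
front [-31.62   2.71   9.9 ] [ 0.   0.1 -0.1] world [ 0.44 -0.03  0.2 ]
hover [-33.92  16.61  18.16] [ 0.   0.1 -0.1] world [0.583 0.038 0.16 ]
front90 [-37.35   3.96  11.15] [  0.   12.1 -12.1] world [0.44 0.03 0.2 ]
```

Emit:
jog_arm([
  [-2,0,0.9,0,0,0],
  [-5,0.2,2.0,0,0,0],
  [-9,0.5,3.2,0,0,0],
  [-13,1.0,4.5,0,0,0],
  [-17,1.4,5.7,0,0,0],
  [-21,1.8,7.0,0,0,0],
  [-25,2.2,8.2,0,0,0],
  [-29,2.6,9.3,0,0,0],
  [-31.6,2.7,9.9,0,0,0],
  [-31.6,2.7,9.9,0,0,0],
])

```text
t: 20.6
ee_pos: [0.439, -0.0269, 0.2]
eef_rot: [[0.299, 0.675, 0.675], [-0.954, 0.211, 0.212], [0.001, -0.707, 0.707]]
wrist_force: [-0.1, 0.2, -3.4]
gripper_width: 0.0229
```

Run:
```python
from g import *
st(); 
rel('near',(.50,-.003,.165),-73,45);rel('hover',(.583,.038,.158),-73,45)
c=vision.capture('scene'); d=vision.capture('top')
a=cv2.resize(c['img'][120:330,220:430],(400,400),interpolation=cv2.INTER_CUBIC); b=cv2.resize(d['img'][180:390,220:430],(400,400),interpolation=cv2.INTER_CUBIC)
cv2.imwrite('pics/p4.png',np.hstack([a,b])[:,:,::-1])
```

```text
t 20.6 [ 0.439  -0.0269  0.2   ] w 0.0229 F [-0.1  0.2 -3.4] q [-0.67 -0.65  2.54  0.82  0.93  0.2 ]
near [-0.45  7.09  2.15] [ 0.   0.3 -0.3] world [ 0.5   -0.003  0.165]
hover [-1.88 14.05  8.13] [ 0.   0.3 -0.3] world [0.583 0.038 0.158]
```

View pics/p4.png

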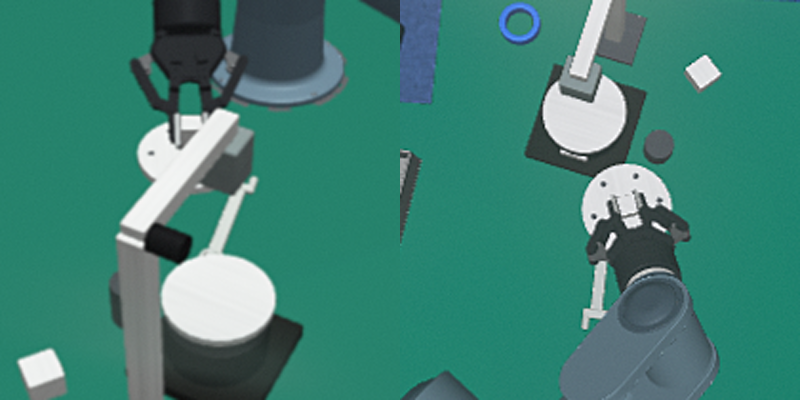

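The plate is held level in front of the head (top crop 627,205; head at 585,112) with the path clear. Moving to the hover slowly.

Emit:
jog_arm([
  [-0.1,2.0,0.6,0,0.3,-0.3],
  [-0.2,4.2,1.3,0,0.3,-0.3],
  [-0.4,6.2,1.9,0,0.3,-0.3],
  [-0.5,7.5,2.6,0,0.3,-0.3],
  [-0.8,8.8,3.7,0,0.3,-0.3],
  [-1.1,10.2,4.8,0,0.3,-0.3],
  [-1.4,11.6,6.0,0,0.3,-0.3],
  [-1.6,12.8,7.1,0,0.3,-0.3],
  [-1.8,13.7,7.8,0,0.3,-0.3],
  [-1.9,14.0,8.1,0,0.3,-0.3],
])

```text
t: 21.7
ee_pos: [0.5843, 0.0335, 0.1576]
eef_rot: [[0.287, 0.676, 0.679], [-0.958, 0.202, 0.203], [0.0, -0.708, 0.706]]
wrist_force: [0.4, -1.0, -3.2]
gripper_width: 0.0224
```

Emit:
jog_arm([
  [0,0,0,0,0,0],
  [0,0,0,0,0,0],
  [0,0,0,0,0,0],
])

```text
t: 22.0
ee_pos: [0.5839, 0.0329, 0.1574]
eef_rot: [[0.286, 0.676, 0.679], [-0.958, 0.202, 0.203], [0.0, -0.709, 0.706]]
wrist_force: [-0.3, -0.2, -2.7]
gripper_width: 0.0227
```

Run:
```python
from fit import *
s=st(); rel('hover',(.583,.038,.158),-73,45)
for n in('top','scene'):
    c=vision.capture(n); P=cloud(c); np.save(n+'2.npy',c,allow_pickle=True)
    m=(np.hypot(P[...,0]-.583,P[...,1]-.038)<.055)&(P[...,2]>.115)&(P[...,2]<.145); Q=P[m]
    A=np.c_[Q[:,:2]-[.583,.038],np.ones(len(Q))]; k=np.linalg.lstsq(A,Q[:,2],rcond=None)[0]; print(n,'plane slope',k.round(3),len(Q))
    disc(c,(.583,.038),k[2])
```

```text
t 22.0 [0.5839 0.0329 0.1574] w 0.0227 F [-0.3 -0.2 -2.7] q [-0.3  -0.07  2.22  0.97  0.5   0.22]
hover [-0.51 -0.    0.08] [ 0.1 -0.3  0.3] world [0.583 0.038 0.158]
top plane slope [-0.034 -0.012  0.13 ] 304
disc [583.9  31.9] r 58.3 57 [ 0  0  0 10  9  5  0  7 11 15  0  0]
scene plane slope [-0.008 -0.009  0.131] 1342
disc [589.1  32.9] r 60.7 136 [24  0 10  0  9 15 21 14 11 12 10 10]
```

Emit:
jog_arm([
  [-0.3,0,0,0,0,0],
  [-0.55,0,-0.1,0,0,0],
  [-0.55,0.3,-0.4,0,0,0],
  [-0.55,0.5,-0.6,0,0,0],
  [-0.55,0.7,-0.8,0,0,0],
  [-0.55,0.85,-1.0,0,0,0],
  [-0.55,0.85,-1.0,0,0,0],
  [-0.55,0.85,-1.0,0,0,0],
  [-0.55,0.85,-1.0,0,0,0],
])

```text
t: 23.0
ee_pos: [0.5815, 0.038, 0.1447]
eef_rot: [[0.286, 0.677, 0.679], [-0.958, 0.202, 0.203], [0.001, -0.708, 0.706]]
wrist_force: [0.1, 0.3, -2.3]
gripper_width: 0.023
```

Run:
```python
from fit import *
s=st()
I=[]
for n in('top','scene'):
    c=vision.capture(n); P=cloud(c); np.save(n+'3.npy',c,allow_pickle=True)
    m=(np.hypot(P[...,0]-.583,P[...,1]-.038)<.055)&(P[...,2]>.108)&(P[...,2]<.13); Q=P[m]
    A=np.c_[Q[:,:2]-[.583,.038],np.ones(len(Q))]; k=np.linalg.lstsq(A,Q[:,2],rcond=None)[0]; print(n,'plane slope',k.round(3),len(Q))
    p=disc(c,(.583,.038),.118)
    u,v=proj(c,[.583,.038,.115])[0].astype(int); I.append(cv2.resize(c['img'][v-40:v+40,u-40:u+40],(400,400),interpolation=cv2.INTER_CUBIC))
cv2.imwrite('pics/p5.png',np.hstack(I)[:,:,::-1])
```

```text
t 23.0 [0.5815 0.038  0.1447] w 0.023 F [ 0.1  0.3 -2.3] q [-0.29 -0.05  2.23  1.01  0.48  0.18]
top plane slope [-0.017 -0.002  0.117] 321
disc [581.   36.9] r 58.3 54 [ 0  0  0 10  8  5  0  9 11 11  0  0]
scene plane slope [-0.004 -0.001  0.118] 1344
disc [586.9  38.7] r 60.5 169 [24  6 16 11 12 20 17 19 11 12 10 11]
```

View pics/p5.png

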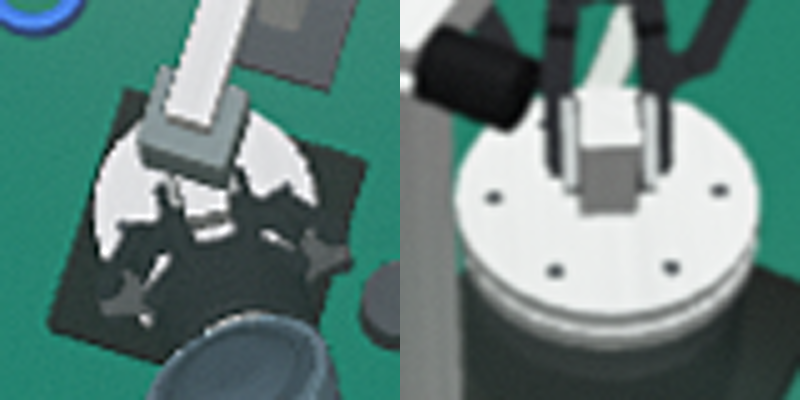

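```bash
sed -i 's/tol=.009):/tol=.009,dz=.012,amin=None):/; s/<.012)&(hsv/<dz)\&(hsv/' fit.py
python3 - <<'E'
from fit import *
L=lambda n:np.load(n+'.npy',allow_pickle=True).item()
for n in('top','scene'):
  for dz in (.003,.005,.008):
    print(n,dz); disc(L(n+'1'),(.583,.038),.105,dz=dz); disc(L(n+'3'),(.583,.038),.118,dz=dz)
  # unoccluded-arc comparison by depth only
E
```

```text
top 0.003
disc [581.8  37. ] r 52.8 224 [31 18 23 31 21 11  0 10 23 20 15 21]
disc [582.4  39.8] r 52.6 104 [ 0  0  0 12 27  1  0 13 23 25  2  1]
top 0.005
disc [581.8  37.8] r 57.8 138 [13 24 12 11 11  5  0  9 10 12 13 18]
disc [582.5  36.9] r 56.8 80 [ 0  0  0 16 10  7  0  9 18 19  1  0]
top 0.008
disc [581.6  37.8] r 58.4 103 [11 10 10 11 10  4  0  7 10 11  8 11]
disc [581.   36.9] r 58.3 54 [ 0  0  0 10  8  5  0  9 11 11  0  0]
scene 0.003
disc [583.   38.1] r 59.2 175 [15 16 12 16 15 15 20 16 11 12 11 16]
disc [583.6  37.5] r 58.7 167 [25  5 14 12 13 16 17 22 12 11 11  9]
scene 0.005
disc [583.8  38. ] r 59.9 156 [15 13 10 11 11 15 19 13 12 12 11 14]
disc [584.5  37.8] r 59.2 163 [25  6 15 11 11 19 19 15 10 12 11  9]
scene 0.008
disc [584.3  38.4] r 60.4 150 [15 13 10 12 10 14 17 13 11 12  9 14]
disc [585.9  38.1] r 59.9 162 [24  6 15 12 16 16 16 14 11 11 11 10]
```

Emit:
jog_arm([
  [-0.06,-0.02,-0.02,0,0,0],
  [-0.06,0.05,-0.09,0,0,0],
  [-0.06,0.12,-0.16,0,0,0],
  [-0.06,0.18,-0.22,0,0,0],
  [-0.06,0.22,-0.27,0,0,0],
  [-0.06,0.22,-0.27,0,0,0],
  [-0.06,0.22,-0.27,0,0,0],
])

```text
t: 23.8
ee_pos: [0.5818, 0.0385, 0.1425]
eef_rot: [[0.286, 0.678, 0.677], [-0.958, 0.202, 0.203], [0.001, -0.707, 0.707]]
wrist_force: [-2.2, 1.3, 5.5]
gripper_width: 0.0224
```

Run:
```python
from fit import *
s=st()
for n in('top','scene'):
    c=vision.capture(n); P=cloud(c); np.save(n+'4.npy',c,allow_pickle=True)
    m=(np.hypot(P[...,0]-.583,P[...,1]-.038)<.055)&(P[...,2]>.105)&(P[...,2]<.13); Q=P[m]
    A=np.c_[Q[:,:2]-[.583,.038],np.ones(len(Q))]; k=np.linalg.lstsq(A,Q[:,2],rcond=None)[0]; print(n,'plane slope',k.round(3),len(Q))
    for dz in(.003,.005,.008): disc(c,(.583,.038),.115,dz=dz)
```

```text
t 23.8 [0.5818 0.0385 0.1425] w 0.0224 F [-2.2  1.3  5.5] q [-0.29 -0.05  2.24  1.03  0.47  0.16]
top plane slope [-0.003 -0.003  0.114] 318
disc [583.8  36.2] r 54.5 117 [ 0  0  0 19 25  5  0 11 28 28  1  0]
disc [582.6  37.6] r 57.1 67 [ 0  0  0 12 11  3  0 11 10 20  0  0]
disc [582.5  37.6] r 57.8 54 [ 0  0  0 11  9  2  0  8 10 14  0  0]
scene plane slope [0.    0.001 0.116] 1350
disc [583.3  38.1] r 58.6 200 [25  6 16 25 21 21 24 17 12 12 12  9]
disc [584.4  37.9] r 59.5 154 [25  5 12 11 11 16 17 14 11 12 11  9]
disc [585.7  38.3] r 60.1 157 [23  6 12 12 11 15 18 17 11 11 11 10]
```

The plate has seated: the contact force rose by about 8 N, the slope is about 0, and the offset is about 0.6 mm. Releasing and backing out along the tool axis.

Emit:
jog_arm([
  [0,0,0.0,0,0,0],
  [0,0,0,0,0,0],
  [0,0,0,0,0,0],
  [0,0,0,0,0,0],
  [0,0,0,0,0,0],
  [0,0,0,0,0,0],
], grip=100)

```text
t: 24.5
ee_pos: [0.5817, 0.0385, 0.1424]
eef_rot: [[0.286, 0.678, 0.677], [-0.958, 0.202, 0.203], [0.001, -0.707, 0.707]]
wrist_force: [0.5, -0.3, 0.7]
gripper_width: 0.0516
```

Emit:
jog_arm([
  [0,-0.5,0,0,0,0],
  [0,-2,0,0,0,0],
  [0,-4,0,0,0,0],
  [0,-7,0,0,0,0],
  [0,-10,0,0,0,0],
  [0,-13,0,0,0,0],
  [-3,-17,0,0,0,0],
  [-6,-19,0,0,0,0],
  [-10,-19,0,0,0,0],
  [-14,-19,0,0,0,0],
])

```text
t: 25.5
ee_pos: [0.4124, 0.1343, 0.2784]
eef_rot: [[0.283, 0.682, 0.674], [-0.959, 0.199, 0.201], [0.003, -0.703, 0.711]]
wrist_force: [-0.5, 0.6, -1.0]
gripper_width: 0.0516
```

Run:
```python
from fit import *
s=st(); I=[]
for n in('top','scene'):
    c=vision.capture(n); P=cloud(c); np.save(n+'5.npy',c,allow_pickle=True)
    m=(np.hypot(P[...,0]-.583,P[...,1]-.038)<.055)&(P[...,2]>.105)&(P[...,2]<.13); Q=P[m]
    A=np.c_[Q[:,:2]-[.583,.038],np.ones(len(Q))]; k=np.linalg.lstsq(A,Q[:,2],rcond=None)[0]; print(n,'plane slope',k.round(3),len(Q))
    for dz in(.005,.008): disc(c,(.583,.038),.115,dz=dz)
    u,v=proj(c,[.583,.038,.115])[0].astype(int); I.append(cv2.resize(c['img'][v-40:v+40,u-40:u+40],(400,400),interpolation=cv2.INTER_CUBIC))
cv2.imwrite('pics/p6.png',np.hstack(I)[:,:,::-1])
```

```text
t 25.5 [0.4124 0.1343 0.2784] w 0.0516 F [-0.5  0.6 -1. ] q [-0.1  -0.88  2.5   0.38  0.81  1.02]
top plane slope [-0.002 -0.002  0.114] 926
disc [581.4  37.3] r 57.7 150 [14 15 16 19 13  4  0  8 15 18 11 17]
disc [580.8  37.2] r 58.5 103 [12  8 11 11  8  4  0  8 11 11  9 10]
scene plane slope [-0.    -0.001  0.116] 1567
disc [583.9  37.8] r 59.8 169 [27  9 10 12 12 16 20 15 10 12 11 15]
disc [585.1  38.1] r 60.5 170 [28  8 11 11 12 16 17 16 11 12 11 17]
```

View pics/p6.png

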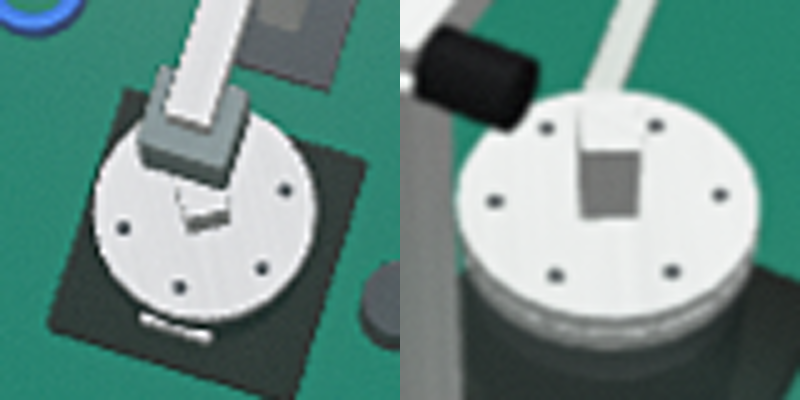

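The plate sits flush on the head, boss up, within about 1 mm of centre in both views. I'll hold still briefly and then hand in.

Emit:
jog_arm([
  [0,0,0,0,0,0],
  [0,0,0,0,0,0],
  [0,0,0,0,0,0],
])

```text
t: 25.9
ee_pos: [0.4109, 0.1384, 0.2767]
eef_rot: [[0.295, 0.677, 0.675], [-0.956, 0.208, 0.209], [0.001, -0.706, 0.708]]
wrist_force: [-0.9, 0.0, -0.1]
gripper_width: 0.052
```

Run:
```python
from g import *
st()
P0=cloud(np.load('top0.npy',allow_pickle=True).item()); P=cloud(vision.capture('top'))
for n,p in dict(cal=(.547,-.073),mount=(.668,-.1355),tape=(.73,.149)).items():
    f=lambda P:P[(np.hypot(P[...,0]-p[0],P[...,1]-p[1])<.05)&(P[...,2]>.015)&(P[...,2]<.07)].mean(0).round(3)
    print(n,f(P0),f(P))
m=(np.hypot(P[...,0]-.445,P[...,1]-.365)<.058)&(P[...,2]>.012); print('bin pts',m.sum(),'zmax',P[m][:,2].max())
print(order.close_job())
```

```text
t 25.9 [0.4109 0.1384 0.2767] w 0.052 F [-0.9  0.  -0.1] q [-0.1  -0.88  2.5   0.38  0.81  1.01]
cal [ 0.548 -0.067  0.051] [ 0.548 -0.067  0.05 ]
mount [ 0.668 -0.135  0.033] [ 0.667 -0.135  0.033]
tape [0.734 0.151 0.023] [0.734 0.151 0.023]
bin pts 398 zmax 0.05229080355712501
the job is handed in; nothing more can be done
None
```

All three chunks are in the scrap bin and the fixture plate is on the shaker head, boss up and released; I handed the job in at about 26 s. I picked the two head chunks with a 40° lean and chunk_c with a 20° lean. I gripped the plate by its boss at 45°, lowered it in small steps to a light contact of about 8 N, and released it.

- **Plate:** it is flat, with a slope under 0.003. The top and scene cameras each put it within about 1 mm of the head's centre. Their x offsets differ in sign (−0.6 and +0.5 mm), which is within the calibration error.
- **Chunks:** I saw all three in the bin in a picture after the last drop. At the end, the highest point measured in the bin was 52 mm, below the 80 mm rim.
- **Bystanders:** the calibrator, mount and tape are within 1 mm of where they started. I checked the spanner and mouse only by eye, in mid-job pictures. I made no separate check of the jar, but the arm never went near it.
- **Sensor:** it was clear in every picture, and the wrist-force readings showed no unexpected contact.

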